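# Crank the guide carriage to its mark

### The job

Pick up the larger of the two hand cranks, which has an upright black handle, and fit its square socket fully down over the upright square shaft on the teal gearbox. Wind it clockwise (seen from above), full circles, until the black pointers on the guide carriage stand level with the steel mark posts beside the slide bed, then let go and leave the crank sitting on the shaft.

Things in the scene. Friction and masses are not known exactly. Their poses are not given: they have to be found in the camera images.
- crank_grip (a point): Handle of the larger loose steel hand crank (0.4 kg, lying flat): upright round black sleeve, 26 mm across, 15 to 85 mm above the crank's underside. Point: on its axis, 55 mm above the underside, where to grip. z up, x from hub to handle; hub axis at x = -75 mm. Sleeve turns on its pin (0.05 N m). A smaller crank nearby (arm 55, hub 30, handle 20 thick, 70 high) has a 12 mm socket: no fit.
- crank_socket (a point): Centre of the larger crank's hub: dark steel block 50 x 50 x 30 mm high with a 27 mm square through hole, flats facing x and y. Point: on the hole's axis, 15 mm above the crank's underside. Axes as crank_grip. The flat arm, 12 mm thick, lies level with the hub's underside.
- shaft_seat (a point): Centre of the top of the round steel shoulder (72 mm across, 105 mm above the bench) where the crank's underside rests when fully down. From it rises the 22 mm square steel shaft, straight for 26 mm, then tapering to an 8 mm square tip at 40 mm. x, y are normal to its flats and turn with it. Takes 0.2 N m to turn; stays put. Gearbox fixed, 150 x 150 mm; its top is 30 mm below the seat.
- guide (a joint): Position (m) of the aluminium carriage with two white rollers on the low bed behind the gearbox: 0 when its black pointers are level with the steel mark posts at the bed's edges, negative while short of them (starts 40 to 60 mm short). One clockwise turn of the shaft, seen from above, moves it +25 mm (4 mm per rad); anticlockwise takes it back. It cannot be pushed along by hand.
There are look-alikes about, which are no part of the job. Leave any red look-alike of the part that bears crank_grip alone.

How it is judged:
On the way, in this order (a step that is already met when the one before it is completed fails the run):
1. the larger crank sits fully down on the square shaft, before the guide has been wound (horizontal distance between crank_socket and shaft_seat below 0.01 m and z of crank_socket in the frame of shaft_seat below 0.023 m and angle between crank_socket's own z axis and vertical below 0.17 rad and value of joint guide below -0.03 m), for 0.2 s.
2. the guide is wound to within 20 mm of the mark with the crank on the shaft (horizontal distance between crank_socket and shaft_seat below 0.01 m and z of crank_socket in the frame of shaft_seat below 0.025 m and value of joint guide above -0.02 m).
At the end, for the whole second after the job is handed in: The guide's pointers stand within 8 mm of the marks and at rest, and the larger crank, let go, still sits on the shaft: its socket within 10 mm of the shaft's axis, its underside within 8 mm of the seat, level within 10 degrees (value of joint guide between -0.008 and 0.008 m and velocity of joint guide between -0.002 and 0.002 m/s and horizontal distance between crank_socket and shaft_seat below 0.01 m and z of crank_socket in the frame of shaft_seat below 0.023 m and angle between crank_socket's own z axis and vertical below 0.17 rad); the robot touches nothing.
It also fails if it takes over 72 s, if anything falls off the work surface, if the arm or the gripper's body presses on something with over 40 N, if the wrist force passes 120 N, or if a joint passes its speed limit or range.

### The arm

A 6-joint arm with a two-finger parallel gripper is mounted at the origin on the work surface. World frame = base frame: x ahead of the robot, y to its left, z up, the work surface at z = 0. Lengths are in m, angles in rad, forces in N, time in s.
With the tool pointing down it reaches from about 0.275 to 1 m from the base axis. Payload 8.4 kg.
Tool frame: the origin (TCP) lies midway between the tips of the shut fingers; the grasp point (between the pads) lies env.tcp_to_grasp behind it (env.tcp_to_grasp is the distance from the TCP to the grasp point, in m); z points along the fingers, y is the direction in which the jaws open and shut (so a half turn about z gives the same grasp; the last joint's range is limited). The gripper opens to 85 mm and grips with 20 to 120 N. Pads are 22 mm wide; open, the fingers measure 114 mm over their backs; the gripper's body (76 mm by 85 mm) begins 54 mm behind the grasp point. The pads swing forward as they close: fully open they stand 13 mm farther back than shut.
Start: joints at [-1.288, 0.353, 1.633, -0, 1.155, -0.002], TCP at [0.176, -0.6, 0.231] pointing down, gripper open.
Joint ranges: [-2.63, 2.63], [-0.92, 2.1], [0.06, 2.66], [-1.3, 4.44], [0, 2.69], [-3.02, 3.02]. Speed limits (rad/s): [2.22, 2.22, 2.79, 3.14, 3.14, 3.14].

### API

Orientations are given as a rotation vector (axis times angle).
In Python, from bench import readout, get_image, job, env gives the robot as it stands.
- The arm moves only by the tool play_rows, never from a script. Its argument "rows" is a list of rows, each an object with "gripper": the finger opening in cm, from 0 to 8.54; "slide": the shift along the tool's x, y, z in cm, a list of three; "rot": the turn, a rotation vector about the tool's x, y, z in rad, a list of three. In form: [{"gripper": gripper, "slide": [tx, ty, tz], "rot": [rx, ry, rz]}, ...]. A call has 1 to 8 rows; each row is the pose to reach, as a shift and turn from the pose measured when the call began, along the tool's axes at that moment; what a row does not reach only later rows make up. A row lasts 1/12 s, in which the tool goes at most 41.7 mm and 7.16 degrees, less where a joint would pass 70% of its speed; a pose out of reach is approached as far as the arm can. A call with a gripper value outside its range is refused whole. The fingers move at their own pace and stop on an object; "newtons" is the grip in N (left out, the last holds). Time passes only in rows, so rows that repeat a pose let the fingers close. It gives the time, the measured TCP pose, the force and the opening at its end, in the units of the state.
- readout.observe(): the state, without advancing time (a new reading comes with each control period).
- get_image(name): name is "side" or "top" or "wrist"; returns a dict with "image" (400x640x3 uint8, red, green, blue), "depth" (400x640 float32, m along the optical axis (not along the pixel's ray), 0 where there is no reading), "vfov" (degrees; the focal length in pixels is half the picture's height over the tangent of half this angle, whatever the lens; pixels are square), "cx", "cy" (the principal point, pixels), "eye" and "rotation" of the camera in the world; the wrist camera has in their place "hand_eye" (4x4, takes a point from camera to tool coordinates, whose origin is the TCP and whose axes are the flange's). Camera axes: x right, y down, z forward; pixel columns grow to the right and rows downward; lengths in m; the calibration is good to about 2 mm. The wrist camera is an equidistant fisheye: a pixel r from the principal point sees the ray r / f radians off the axis. A picture is of the moment at which its call begins: read the wrist's pose just before it.
- job.job_done(): hands the job in, once; it reports no verdict.
The state is a dict: "time_s": time; "joint_pos": joint angles; "joint_velocities": joint speeds; "joint_efforts": joint torques, N m; "tcp_pos": TCP position; "orientation": TCP orientation; "ft_force": force on the tool from outside, world axes, zero at the start; "torque": the same for the moment, N m; "opening": finger opening in m.
Only numpy, scipy, OpenCV 4.12 (cv2) and the standard library are available. Lean on these libraries where they do the work, as an engineer would, in place of code of your own. Each camera call takes 0.05 s, during which the arm holds its last target.

## Working session

There is one attempt and no reset: what is moved stays moved. The work goes in short steps, Python scripts to look and compute and a tool call to move; the robot and the scene stay as the last step left them, time stands still between calls to the robot, and variables do not carry over. Pictures are saved under pics/ and viewed, and the job is handed in when it is done.

Besides the shell and the picture viewer there is one more tool, called after "Request:" as name(argument=value, ...) on one line, values as JSON. play_rows: Moves the arm, as the interface text tells. Its arguments: {"type":"object","properties":{"rows":{"type":"array"},"newtons":{"type":"number"}},"required":["rows"]}

```bash
ls; mkdir -p pics
cat > h.py <<'E'
import numpy as np, cv2
from scipy.spatial.transform import Rotation as R
from bench import readout,get_image,job,env
def f(im): return im['image'].shape[0]/2/np.tan(np.radians(im['vfov'])/2)
def cloud(im):
    d=im['depth'];v,u=np.mgrid[:d.shape[0],:d.shape[1]]
    F=f(im);P=np.stack([(u-im['cx'])/F*d,(v-im['cy'])/F*d,d],-1)
    return P@np.array(im['rotation']).T+np.array(im['eye'])
def save(n,a): cv2.imwrite('pics/'+n,cv2.cvtColor(np.ascontiguousarray(a),cv2.COLOR_RGB2BGR))
E
python3 - <<'E'
from h import *
print(readout.observe()); print(env.tcp_to_grasp)
for n in('top','side','wrist'):
    im=get_image(n); save(n+'0.png',im['image']); np.savez(n+'0.npz',**im)
    print(n,{k:im[k] for k in im if k not in('image','depth')})
E
```

```text
pics
{'time_s': 0.0, 'joint_pos': array([-1.28842304e+00,  3.53655653e-01,  1.63415069e+00, -9.90708424e-06,
        1.15522327e+00, -2.36148357e-03]), 'joint_velocities': array([-0.00081178,  0.0002431 , -0.0003134 , -0.00044804,  0.00030973,
       -0.00243566]), 'joint_efforts': array([-2.07883531e-04, -6.05249119e+01, -3.42068446e+01,  5.99043256e-05,
        9.35127639e-03, -1.92515938e-05]), 'tcp_pos': array([ 0.17544665, -0.59935429,  0.23054993]), 'orientation': array([-3.10840059e+00, -4.45555491e-01,  3.28930141e-04]), 'ft_force': array([-0.63598094, -0.31853578,  0.03926782]), 'torque': array([ 0.02654365,  0.01229452, -0.01817822]), 'opening': 0.08534948845347022}
0.0187
top {'vfov': 55.36337563323857, 'cx': 320.48773903234394, 'cy': 196.40768750031228, 'eye': array([ 0.3229001 , -0.11023011,  1.03268661]), 'rotation': array([-2.09619322,  2.13786833, -0.21906912])}
side {'vfov': 48.33331559044964, 'cx': 324.06886956855556, 'cy': 198.5490295400642, 'eye': array([0.48715038, 0.82244206, 0.86241127]), 'rotation': array([ 0.02321036,  2.81861808, -1.36358922])}
wrist {'vfov': 65.70646984690485, 'cx': 320.85626194470206, 'cy': 200.5186330412997, 'hand_eye': array([[-9.60379744e-04, -9.54535542e-01, -2.98095582e-01,
         7.70017030e-02],
       [ 9.99998716e-01, -5.34207471e-04, -1.51112099e-03,
         9.26213987e-04],
       [ 1.28317381e-03, -2.98096650e-01,  9.54534829e-01,
        -1.40803090e-01],
       [ 0.00000000e+00,  0.00000000e+00,  0.00000000e+00,
         1.00000000e+00]])}
```

```bash
sed -i "s/P@np.array(im\['rotation'\]).T/P@R.from_rotvec(im['rotation']).as_matrix().T/" h.py
```

```text
(no output)
```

View pics/top0.png

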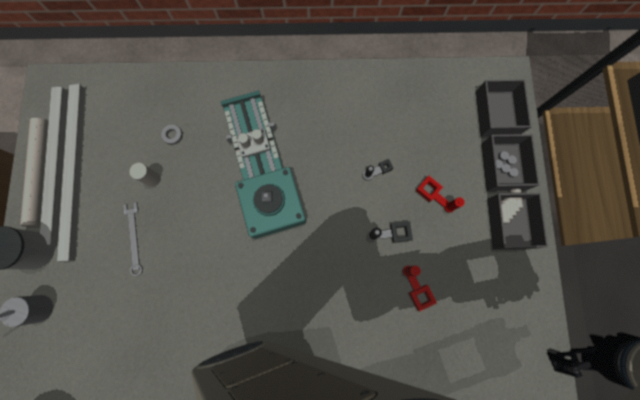

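View pics/side0.png

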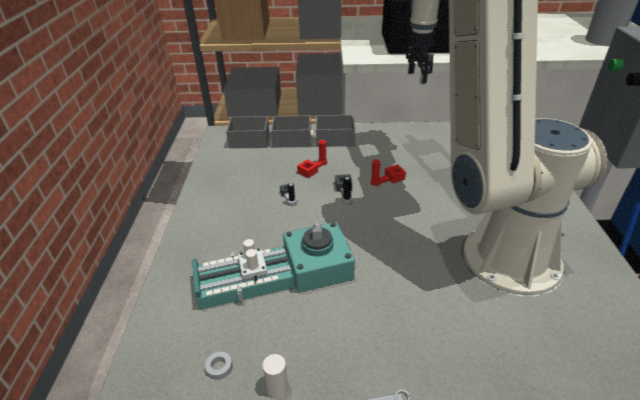

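View pics/wrist0.png

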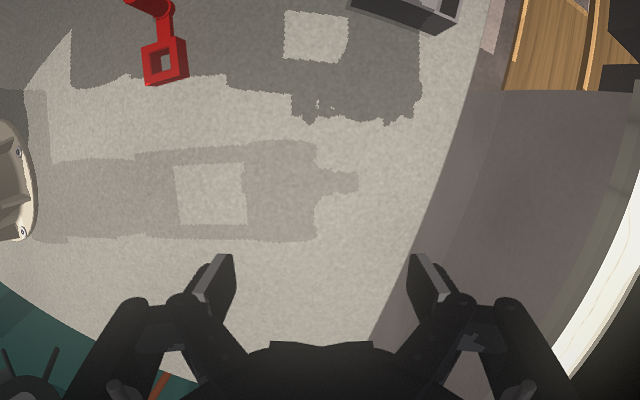

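Run:
```python
from h import *
im=dict(np.load('top0.npz'));a=im['image'];P=cloud(im)
c=np.hstack([cv2.resize(a[150:260,350:430],None,fx=5,fy=5,interpolation=2),cv2.resize(a[80:250,210:310],(323,550),interpolation=2)])
save('crop0.png',c)
for u,v in [(376,232),(402,231),(392,233),(369,172),(388,165),(268,198),(265,195),(252,140)]:
    print(u,v,P[v,u].round(4),a[v,u])
```

```text
376 232 [ 0.4236 -0.2527  0.0855] [116 116 117]
402 231 [ 0.4341 -0.3365 -0.0008] [101 102  95]
392 233 [ 0.4269 -0.3046  0.0219] [54 54 54]
369 172 [ 0.5826 -0.2445  0.0697] [26 26 26]
388 165 [ 0.615  -0.3048  0.0196] [35 36 36]
268 198 [0.5051 0.01   0.1352] [86 88 88]
265 195 [0.5114 0.0165 0.1406] [124 126 126]
252 140 [0.6769 0.0627 0.0684] [137 139 133]
```

View pics/crop0.png

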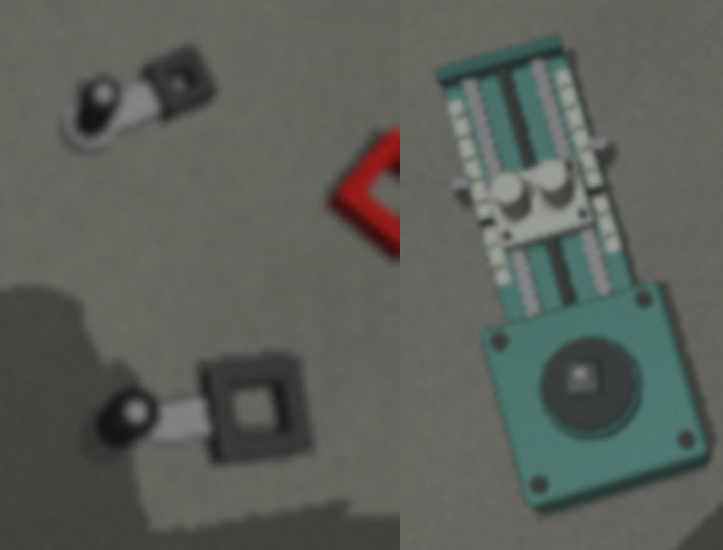

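Three candidates for the crank: the grey one at (392,232), with an 85 mm tall handle and a large hole; the grey one at (378,170), with a 70 mm handle and a small hole; and red look-alikes at (440,195) and (420,288). The description fits (392,232), and the enlarged crop confirms it has the larger hub and hole and a black handle.

Run:
```python
from h import *
im=dict(np.load('top0.npz'));a=im['image'];P=cloud(im)
Rm=R.from_rotvec(im['rotation']).as_matrix();F=f(im)
def atz(u,v,z):
    r=Rm@np.array([(u-im['cx'])/F,(v-im['cy'])/F,1]);return im['eye']+r*(z-im['eye'][2])/r[2]
corners=np.array([atz(350+x/5-.4,150+y/5-.4,.03)[:2] for x,y in [(200,363),(300,355),(312,450),(210,462)]])
print(corners,corners.mean(0)); print('handle',atz(376.5,231.8,.085))
m=(abs(P[...,0]-.43)<.05)&(abs(P[...,1]+.33)<.045)&(P[...,2]>.022)&(P[...,2]<.05)
print(m.sum(),np.median(P[m],0),cv2.minAreaRect(P[m][:,:2].astype(np.float32)))
m=(abs(P[...,0]-.43)<.05)&(abs(P[...,1]+.25)<.045)&(P[...,2]>.075);print('h',m.sum(),P[m].mean(0))
# gearbox
m=(abs(P[...,0]-.5)<.15)&(abs(P[...,1]-.01)<.12)&(abs(P[...,2]-.075)<.008)
g=P[m]; print('gb',m.sum(),np.median(g[:,2]),cv2.minAreaRect(g[:,:2].astype(np.float32)))
m=(abs(P[...,0]-.5)<.1)&(abs(P[...,1]-.01)<.1)&(abs(P[...,2]-.105)<.008)
g=P[m]; print('seat',m.sum(),np.median(g[:,2]),cv2.minEnclosingCircle(g[:,:2].astype(np.float32)))
m=(abs(P[...,0]-.5)<.1)&(abs(P[...,1]-.01)<.1)&(P[...,2]>.118)
g=P[m]; print('shaft',m.sum(),g.mean(0),g[:,2].max())
s=readout.observe();print(R.from_rotvec(s['orientation']).as_matrix().round(3))
```

```text
[[ 0.45475607 -0.29836911]
 [ 0.45798359 -0.35165595]
 [ 0.40765503 -0.35460078]
 [ 0.40244029 -0.30067212]] [ 0.43070875 -0.32632449]
handle [ 0.42411025 -0.25405525  0.085     ]
271 [ 0.43058728 -0.32903055  0.02894315] ((0.43026694655418396, -0.3288556635379791), (0.05015227943658829, 0.050699979066848755), 5.765416622161865)
h 84 [ 0.42292533 -0.25390128  0.08401147]
gb 2609 0.07384718833448689 ((0.5489153265953064, 0.02614521235227585), (0.2298019975423813, 0.14994840323925018), 15.936944007873535)
seat 547 0.10417535874177664 ((0.510527491569519, 0.015624822117388248), 0.036510612815618515)
shaft 99 [0.50880439 0.01379738 0.13465834] 0.14848237214310356
[[ 0.96   0.281 -0.   ]
 [ 0.281 -0.96   0.001]
 [-0.    -0.001 -1.   ]]
```

```bash
cat >> h.py <<'E'
def pose():
    s=readout.observe();return s,R.from_rotvec(s['orientation']).as_matrix(),s['tcp_pos']
def plan(p,yaw):
    "world target tcp pos, tool-x yaw deg -> slide cm, rot"
    s,M,t=pose()
    c,sn=np.cos(np.radians(yaw)),np.sin(np.radians(yaw))
    T=np.array([[c,sn,0],[sn,-c,0],[0,0,-1.]])
    print('slide',(M.T@(np.array(p)-t)*100).round(2),'rot',R.from_matrix(M.T@T).as_rotvec().round(3))
def st():
    s,M,t=pose();print(round(s['time_s'],2),'tcp',t.round(4),'yaw',np.degrees(np.arctan2(M[1,0],M[0,0])).round(2),'z',M[:,2].round(3),'F',s['ft_force'].round(1),'T',s['torque'].round(2),'op',round(s['opening'],4),'j',s['joint_pos'].round(2))
def wray(im,u,v):
    "unit rays in camera, fisheye"
    F=f(im);x=np.asarray(u)-im['cx'];y=np.asarray(v)-im['cy'];r=np.hypot(x,y)+1e-9;th=r/F
    return np.stack([np.sin(th)*x/r,np.sin(th)*y/r,np.cos(th)],-1)
def watz(im,M,t,u,v,z):
    H=im['hand_eye'];d=wray(im,u,v)@H[:3,:3].T@M.T;e=M@H[:3,3]+t
    return e+d*((z-e[2])/d[...,2])[...,None]
def wcloud(im,M,t):
    d=im['depth'];v,u=np.mgrid[:d.shape[0],:d.shape[1]];r=wray(im,u,v)
    H=im['hand_eye'];p=r*(d/np.maximum(r[...,2],1e-3))[...,None]
    return (p@H[:3,:3].T+H[:3,3])@M.T+t
E
python3 -c "
from h import *
plan([.43,-.328,.17],95.8)"
```

```text
slide [ 32.05 -18.9    6.09] rot [-1.000e-03 -1.000e-03 -1.387e+00]
```

Request:
play_rows(rows=[{"gripper": 8.5,"slide": [4,-2.4,0],"rot": [0,0,-0.12]},{"gripper": 8.5,"slide": [8,-4.8,0],"rot": [0,0,-0.24]},{"gripper": 8.5,"slide": [12,-7.2,0],"rot": [0,0,-0.36]},{"gripper": 8.5,"slide": [16,-9.5,1],"rot": [0,0,-0.48]},{"gripper": 8.5,"slide": [20,-11.9,2],"rot": [0,0,-0.6]},{"gripper": 8.5,"slide": [24,-14.2,3],"rot": [0,0,-0.72]},{"gripper": 8.5,"slide": [28,-16.5,4],"rot": [0,0,-0.84]},{"gripper": 8.5,"slide": [30,-17.7,5],"rot": [0,0,-0.96]}])

```text
time_s: 0.82
tcp_pos: [0.4012, -0.3584, 0.187]
orientation: [2.547, 1.839, 0.001]
ft_force: [0.7, -0.4, -0.7]
opening: 0.0847
```

```bash
python3 -c "
from h import *
st();plan([.43,-.328,.17],95.8)"
```

```text
0.82 tcp [ 0.4012 -0.3584  0.187 ] yaw 71.65 z [ 0.001  0.    -1.   ] F [ 0.7 -0.4 -0.7] T [ 0.01 -0.07 -0.01] op 0.0847 j [-0.73  0.27  1.86  0.    1.01 -0.41]
slide [3.79 1.78 1.7 ] rot [ 0.    -0.    -0.421]
```

Request:
play_rows(rows=[{"gripper": 8.5,"slide": [1.3,0.6,0.6],"rot": [0,0,-0.11]},{"gripper": 8.5,"slide": [2.6,1.2,1.2],"rot": [0,0,-0.22]},{"gripper": 8.5,"slide": [3.8,1.8,1.7],"rot": [0,0,-0.33]},{"gripper": 8.5,"slide": [3.8,1.8,1.7],"rot": [0,0,-0.42]},{"gripper": 8.5,"slide": [3.8,1.8,1.7],"rot": [0,0,-0.42]},{"gripper": 8.5,"slide": [3.8,1.8,1.7],"rot": [0,0,-0.42]}])

```text
time_s: 1.32
tcp_pos: [0.4302, -0.3279, 0.1699]
orientation: [-2.111, -2.327, -0.001]
ft_force: [0.3, 0.5, 0.4]
opening: 0.0851
```

```bash
python3 -c "
from h import *
st();s,M,t=pose();im=get_image('wrist');save('w1.png',im['image']);np.savez('w1.npz',M=M,t=t,**im)"
```

```text
1.32 tcp [ 0.4302 -0.3279  0.1699] yaw 95.58 z [ 0.  0. -1.] F [0.3 0.5 0.4] T [ 0.   -0.02  0.02] op 0.0851 j [-0.65  0.29  1.87  0.    0.98 -0.75]
```

View pics/w1.png

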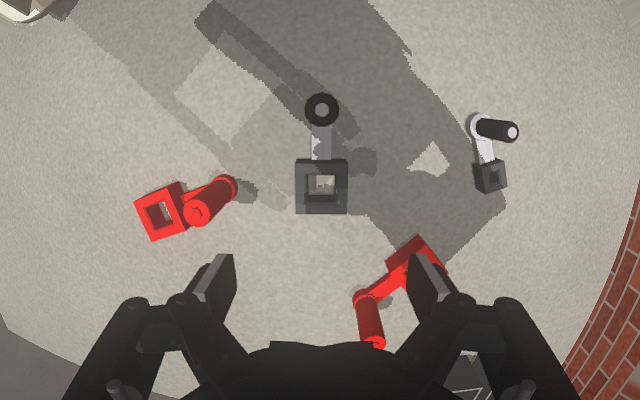

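Run:
```python
from h import *
im=dict(np.load('w1.npz'));M,t=im['M'],im['t'];P=wcloud(im,M,t);a=im['image'].astype(int)
red=(a[...,0]>100)&(a[...,1]<60)
L=(P-t)@M  # tool coords
n,lab,stt,_=cv2.connectedComponentsWithStats(red.astype(np.uint8))
for i in range(1,n):
    if stt[i,4]<100: continue
    q=L[lab==i]; print(stt[i],'toolxy min',q[:,:2].min(0).round(3),'max',q[:,:2].max(0).round(3))
    for lo in(.0,.03,.06):
        k=P[lab==i][:,2]; qq=q[(k>lo)&(k<lo+.03)]
        if len(qq): print(lo,qq[:,:2].min(0).round(3),qq[:,:2].max(0).round(3))
for (x0,x1,y0,y1,lo,hi) in [(-.05,.05,-.05,.05,.024,.04),(.05,.1,-.04,.04,.078,.1)]:
    m=(L[...,0]>x0)&(L[...,0]<x1)&(L[...,1]>y0)&(L[...,1]<y1)&(P[...,2]>lo)&(P[...,2]<hi)
    print(m.sum(),np.median(P[m][:,2]),cv2.minAreaRect(P[m][:,:2].astype(np.float32)),P[m].mean(0), 'tool',cv2.minAreaRect(L[m][:,:2].astype(np.float32)))
c=cv2.resize(im['image'][90:230,250:400],None,fx=4,fy=4,interpolation=2);save('c1.png',c)
```

```text
[ 156  175   82   58 1437] toolxy min [-0.048 -0.186] max [0.075 0.001]
0.0 [-0.048 -0.186] [ 0.009 -0.087]
0.03 [-0.013 -0.11 ] [ 0.007 -0.089]
0.06 [-0.018 -0.113] [ 0.007 -0.089]
[146 203  29  28 382] toolxy min [-0.047 -0.192] max [0.075 0.001]
0.0 [-0.047 -0.192] [-0.015 -0.155]
[ 353  234   95  116 2619] toolxy min [-0.153  0.001] max [0.075 0.143]
0.0 [-0.146  0.039] [-0.061  0.143]
0.03 [-0.143  0.041] [-0.132  0.064]
0.06 [-0.153  0.04 ] [-0.133  0.065]
1906 0.027986129217548242 ((0.431342214345932, -0.3284626603126526), (0.04965769127011299, 0.05015324428677559), 4.978575706481934) [ 0.43109452 -0.32778915  0.02792881] tool ((-0.0007213298231363297, 0.0010330751538276672), (0.05015461891889572, 0.0496579147875309), 0.5952069759368896)
938 0.08329254009109169 ((0.4244515895843506, -0.2540307343006134), (0.024203745648264885, 0.02518485113978386), 5.362122058868408) [ 0.42437932 -0.25430918  0.08338717] tool ((0.07405046373605728, 0.0014224397018551826), (0.025184819474816322, 0.024203654378652573), 0.21181388199329376)
```

View pics/c1.png

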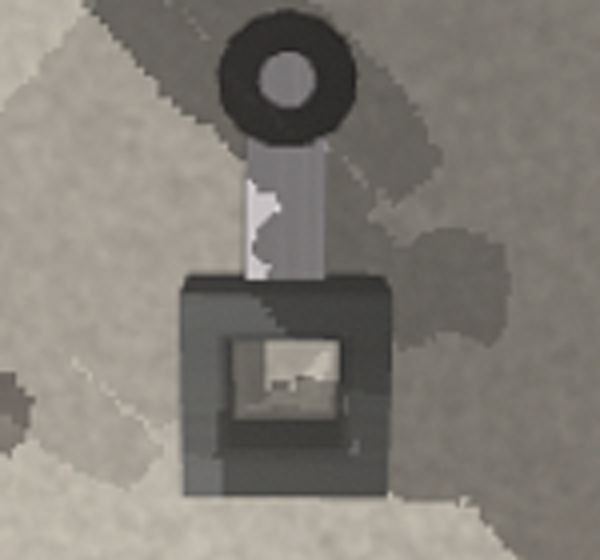

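Request:
play_rows(rows=[{"gripper": 8.5,"slide": [0,0.1,4],"rot": [0,0,0]},{"gripper": 8.5,"slide": [0,0.1,8],"rot": [0,0,0]},{"gripper": 8.5,"slide": [0,0.1,12],"rot": [0,0,0]},{"gripper": 8.5,"slide": [0,0.1,14.5],"rot": [0,0,0]},{"gripper": 8.5,"slide": [0,0.1,16],"rot": [0,0,0]},{"gripper": 8.5,"slide": [0,0.1,16.8],"rot": [0,0,0]},{"gripper": 8.5,"slide": [0,0.1,16.8],"rot": [0,0,0]}])

```text
time_s: 1.95
tcp_pos: [0.4301, -0.3278, 0.0007]
orientation: [-2.113, -2.322, -0.0]
ft_force: [-0.6, 1.0, -0.1]
opening: 0.0849
```

Request:
play_rows(rows=[{"gripper": 4,"slide": [0,0,0],"rot": [0,0,0]},{"gripper": 4,"slide": [0,0,0],"rot": [0,0,0]},{"gripper": 4,"slide": [0,0,0],"rot": [0,0,0]},{"gripper": 4,"slide": [0,0,0],"rot": [0,0,0]},{"gripper": 4,"slide": [0,0,0],"rot": [0,0,0]},{"gripper": 4,"slide": [0,0,0],"rot": [0,0,0]}], newtons=60)

```text
time_s: 2.45
tcp_pos: [0.4309, -0.3285, 0.0022]
orientation: [-2.115, -2.323, -0.0]
ft_force: [-1.8, -0.4, 6.1]
opening: 0.0491
```

```bash
python3 -c "
from h import *
st()"
```

```text
2.45 tcp [ 0.4309 -0.3285  0.0022] yaw 95.38 z [ 0.  0. -1.] F [-1.8 -0.4  6.1] T [-0.04  0.32 -0.02] op 0.0491 j [-0.65  0.55  1.96  0.    0.63 -0.75]
```

Request:
play_rows(rows=[{"gripper": 6,"slide": [0,0,0],"rot": [0,0,0]},{"gripper": 6,"slide": [0,0,0],"rot": [0,0,0]},{"gripper": 6,"slide": [0,0,-0.5],"rot": [0,0,0]},{"gripper": 6,"slide": [0,0,-0.5],"rot": [0,0,0]},{"gripper": 4,"slide": [0,0,-0.5],"rot": [0,0,0]},{"gripper": 4,"slide": [0,0,-0.5],"rot": [0,0,0]},{"gripper": 4,"slide": [0,0,-0.5],"rot": [0,0,0]},{"gripper": 4,"slide": [0,0,-0.5],"rot": [0,0,0]}], newtons=60)

```text
time_s: 3.12
tcp_pos: [0.4311, -0.3288, 0.0079]
orientation: [2.114, 2.323, 0.0]
ft_force: [-1.8, 2.5, 10.0]
opening: 0.0486
```

```bash
python3 -c "
from h import *
st()"
```

```text
3.12 tcp [ 0.4311 -0.3288  0.0079] yaw 95.38 z [ 0.001 -0.    -1.   ] F [-1.8  2.5 10. ] T [0.2  0.32 0.1 ] op 0.0486 j [-0.65  0.54  1.96  0.    0.64 -0.75]
```

Request:
play_rows(rows=[{"gripper": 4,"slide": [0,0,-2],"rot": [0,0,0]},{"gripper": 4,"slide": [0,0,-5],"rot": [0,0,0]},{"gripper": 4,"slide": [0,0,-8],"rot": [0,0,0]},{"gripper": 4,"slide": [0,0,-12],"rot": [0,0,0]},{"gripper": 4,"slide": [2,0,-16],"rot": [0,0,0]},{"gripper": 4,"slide": [4,0,-20],"rot": [0,0,0]},{"gripper": 4,"slide": [7,0,-23],"rot": [0,0,0]},{"gripper": 4,"slide": [11,0,-25],"rot": [0,0,0]}])

```text
time_s: 3.78
tcp_pos: [0.422, -0.2277, 0.2562]
orientation: [2.114, 2.319, 0.001]
ft_force: [1.6, -0.1, -4.2]
opening: 0.049
```

```bash
python3 -c "
from h import *
st();plan([.42,-.035,.26],95.4)"
```

```text
3.78 tcp [ 0.422  -0.2277  0.2562] yaw 95.29 z [ 0.004 -0.002 -1.   ] F [ 1.6 -0.1 -4.2] T [-0.04 -0.14 -0.05] op 0.049 j [-0.5   0.1   1.91 -0.    1.13 -0.59]
slide [19.2   1.58 -0.43] rot [ 0.003  0.003 -0.002]
```

Request:
play_rows(rows=[{"gripper": 4,"slide": [4,0.3,-0.4],"rot": [0,0,0]},{"gripper": 4,"slide": [8,0.6,-0.4],"rot": [0,0,0]},{"gripper": 4,"slide": [12,0.9,-0.4],"rot": [0,0,0]},{"gripper": 4,"slide": [15.5,1.2,-0.4],"rot": [0,0,0]},{"gripper": 4,"slide": [18,1.6,-0.4],"rot": [0,0,0]},{"gripper": 4,"slide": [19.2,1.6,-0.4],"rot": [0,0,0]},{"gripper": 4,"slide": [19.2,1.6,-0.4],"rot": [0,0,0]},{"gripper": 4,"slide": [19.2,1.6,-0.4],"rot": [0,0,0]}])

```text
time_s: 4.45
tcp_pos: [0.4196, -0.0346, 0.2593]
orientation: [2.112, 2.321, -0.0]
ft_force: [-0.2, -0.6, -4.5]
opening: 0.0485
```

```bash
python3 -c "
from h import *
st();s,M,t=pose();im=get_image('wrist');save('w2.png',im['image']);np.savez('w2.npz',M=M,t=t,**im)"
```

```text
4.45 tcp [ 0.4196 -0.0346  0.2593] yaw 95.42 z [ 0.003 -0.003 -1.   ] F [-0.2 -0.6 -4.5] T [-0.13 -0.05 -0.04] op 0.0485 j [-0.08 -0.01  2.01 -0.    1.14 -0.18]
```

View pics/w2.png

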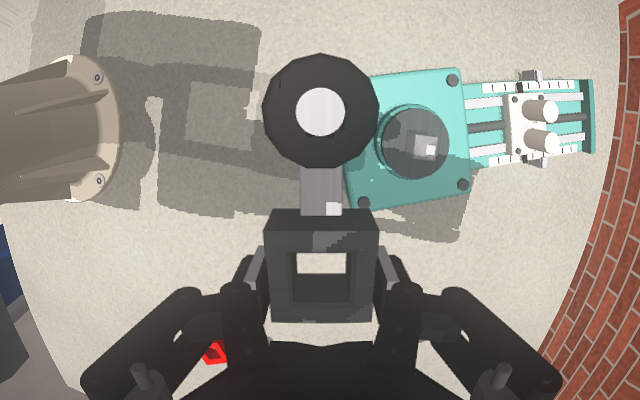

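Run:
```python
from h import *
im=dict(np.load('w2.npz'));M,t=im['M'],im['t'];P=wcloud(im,M,t);L=(P-t)@M
save('c2.png',cv2.resize(im['image'][95:190,365:480],None,fx=6,fy=6,interpolation=2))
def sel(x0,x1,y0,y1,lo,hi,A): 
    m=(A[...,0]>x0)&(A[...,0]<x1)&(A[...,1]>y0)&(A[...,1]<y1)&(A[...,2]>lo)&(A[...,2]<hi); return m
m=sel(.44,.58,-.05,.08,.098,.110,P);print('seat',m.sum(),np.median(P[m][:,2]),cv2.minEnclosingCircle(P[m][:,:2].astype(np.float32)))
for lo in (.112,.12,.126,.13,.134,.138,.141):
    m=sel(.44,.58,-.05,.08,lo,.15,P);print(lo,m.sum(),P[m].mean(0).round(4) if m.any() else '',cv2.minAreaRect(P[m][:,:2].astype(np.float32)) if m.any() else '')
# hub in tool coords
m=sel(-.035,.035,-.024,.024,-.04,.0,L);print('hub top',m.sum(),np.median(L[m][:,2]),cv2.minAreaRect(L[m][:,:2].astype(np.float32)))
m=sel(.05,.1,-.03,.03,-.12,-.05,L);print('handle top',m.sum(),np.median(L[m][:,2]),cv2.minAreaRect(L[m][:,:2].astype(np.float32)))
```

```text
seat 3070 0.10312386139164158 ((0.5109559297561646, 0.01620626263320446), 0.03633714094758034)
0.112 679 [0.5072 0.0167 0.1329] ((0.5113456845283508, 0.015940163284540176), (0.023551326245069504, 0.0226594265550375), 1.6095386743545532)
0.12 610 [0.5078 0.0166 0.1348] ((0.5115458369255066, 0.015877338126301765), (0.0231973584741354, 0.022665072232484818), 1.2443751096725464)
0.126 553 [0.5083 0.0164 0.1361] ((0.5113824605941772, 0.015899818390607834), (0.023306729272007942, 0.022027822211384773), 3.014925956726074)
0.13 497 [0.5087 0.0164 0.1369] ((0.511120617389679, 0.015828827396035194), (0.022223224863409996, 0.021704550832509995), 0.7588217258453369)
0.134 341 [0.5092 0.0161 0.1392] ((0.5107465386390686, 0.015834230929613113), (0.018495986238121986, 0.017690539360046387), 3.590205192565918)
0.138 202 [0.5103 0.0161 0.1414] ((0.5107482075691223, 0.015629921108484268), (0.012862404808402061, 0.013612751848995686), 2.5070204734802246)
0.141 124 [0.5109 0.0156 0.1426] ((0.5112423896789551, 0.015621727332472801), (0.01125823613256216, 0.010841441340744495), 84.76776123046875)
hub top 10984 -0.019643446355514255 ((0.004368817433714867, 1.1865049600601196e-06), (0.04799191281199455, 0.06124301999807358), 89.99738311767578)
handle top 10534 -0.07520579157190199 ((0.07461858540773392, 0.000675426796078682), (0.02542169578373432, 0.025422492995858192), 36.82655715942383)
```

View pics/c2.png

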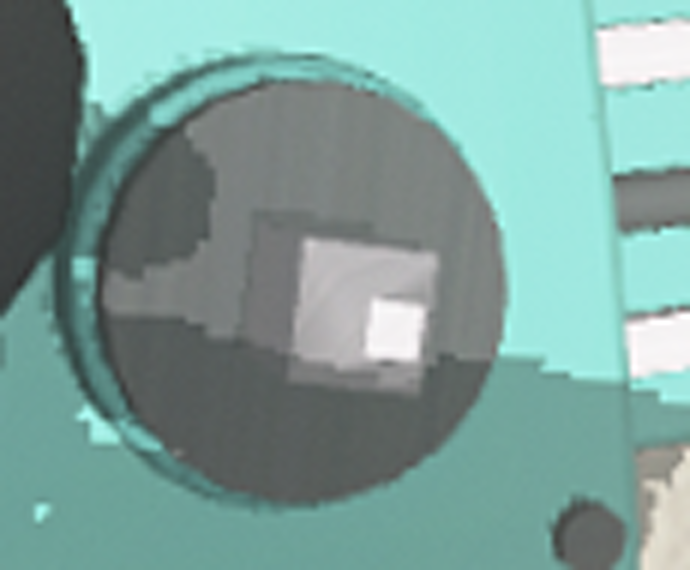

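Run:
```python
from h import *
im=dict(np.load('w2.npz'));M,t=im['M'],im['t'];P=wcloud(im,M,t)
for pts,z in [([(372,297),(425,303),(420,360),(366,357)],.145),([(303,238),(438,255),(421,396),(290,381)],.131)]:
    pts=np.array(pts)/6.-.42+[365,95]
    q=watz(im,M,t,pts[:,0],pts[:,1],np.full(4,z));e=np.roll(q,-1,0)-q
    print(q[:,:2].mean(0).round(4),np.degrees(np.arctan2(e[:,1],e[:,0])).round(1),np.linalg.norm(e,axis=1).round(4))
ims=dict(np.load('top0.npz'))
a=im['image'][130:165,405:445].astype(int)
# tip: bright pixels
g=im['image'][...,1].astype(int);sub=np.zeros(g.shape,bool);sub[140:160,420:440]=g[140:160,420:440]>215
v,u=np.nonzero(sub);q=watz(im,M,t,u,v,np.full(len(u),.145));print(len(u),cv2.minAreaRect(q[:,:2].astype(np.float32)))
# angles via plane fit of side taper faces: normals
A=P[125:170,395:445];z=A[...,2];m=(z>.133)&(z<.1435)
pts=A[m];
from scipy.spatial import cKDTree
T=cKDTree(pts);best=[]
for p in pts:
    k=T.query_ball_point(p,.003)
    if len(k)>8:
        w=np.linalg.svd(pts[k]-pts[k].mean(0));n=w[2][2];n=n*np.sign(n[2])
        if w[1][2]<.25*w[1][1] and .3<n[2]<.75: best.append(np.degrees(np.arctan2(n[1],n[0])))
b=np.array(best);print(len(b),np.histogram(b%90,18,(0,90))[0]);
```

```text
[0.511  0.0161] [   1.8  -85.8 -175.6   93.1] [0.0083 0.0084 0.0085 0.0088]
[0.511  0.0158] [   1.3  -87.9 -179.1   93.2] [0.0221 0.0219 0.0217 0.0218]
80 ((0.5107653141021729, 0.01577325165271759), (0.008154423907399178, 0.008042123168706894), 89.35618591308594)
38 [14  7  1  0  0  0  0  0  0  0  0  0  0  0  0  0  3 13]
```

```bash
python3 -c "
from h import *
plan([.511,.0163,.175],92.2)"
```

```text
slide [4.31 9.54 8.44] rot [0.003 0.003 0.055]
```

Request:
play_rows(rows=[{"gripper": 4,"slide": [1.2,2.6,0],"rot": [0,0,0.015]},{"gripper": 4,"slide": [2.4,5.2,0],"rot": [0,0,0.03]},{"gripper": 4,"slide": [3.6,7.9,0],"rot": [0.002,0.002,0.045]},{"gripper": 4,"slide": [4.3,9.5,1.5],"rot": [0.003,0.003,0.055]},{"gripper": 4,"slide": [4.3,9.5,4],"rot": [0.003,0.003,0.055]},{"gripper": 4,"slide": [4.3,9.5,6.5],"rot": [0.003,0.003,0.055]},{"gripper": 4,"slide": [4.3,9.5,8.2],"rot": [0.003,0.003,0.055]},{"gripper": 4,"slide": [4.3,9.5,8.2],"rot": [0.003,0.003,0.055]}])

```text
time_s: 5.17
tcp_pos: [0.5081, 0.0148, 0.1736]
orientation: [-2.176, -2.259, 0.009]
ft_force: [-1.6, -0.5, -4.5]
opening: 0.0486
```

```bash
python3 -c "
from h import *
st();plan([.511,.0163,.115],92.2);s,M,t=pose();im=get_image('wrist');save('w3.png',im['image']);np.savez('w3.npz',M=M,t=t,**im)
save('s3.png',get_image('side')['image'][180:330,180:380].repeat(4,0).repeat(4,1))"
```

```text
5.17 tcp [0.5081 0.0148 0.1736] yaw 92.12 z [-0.007 -0.    -1.   ] F [-1.6 -0.5 -4.5] T [-0.12  0.1   0.02] op 0.0486 j [ 0.03  0.24  1.93 -0.    0.97 -0.01]
slide [0.14 0.34 5.86] rot [-0.007  0.    -0.001]
```

View pics/w3.png

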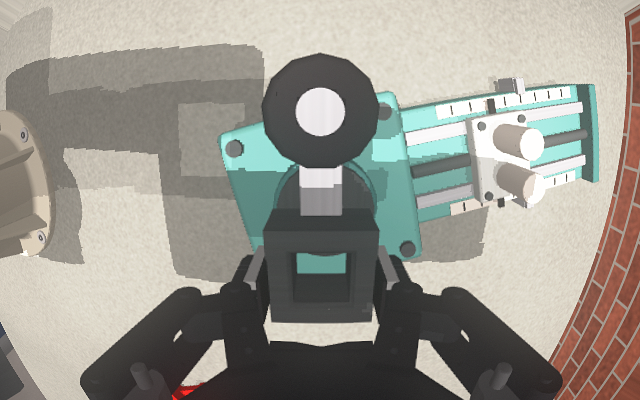

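View pics/s3.png

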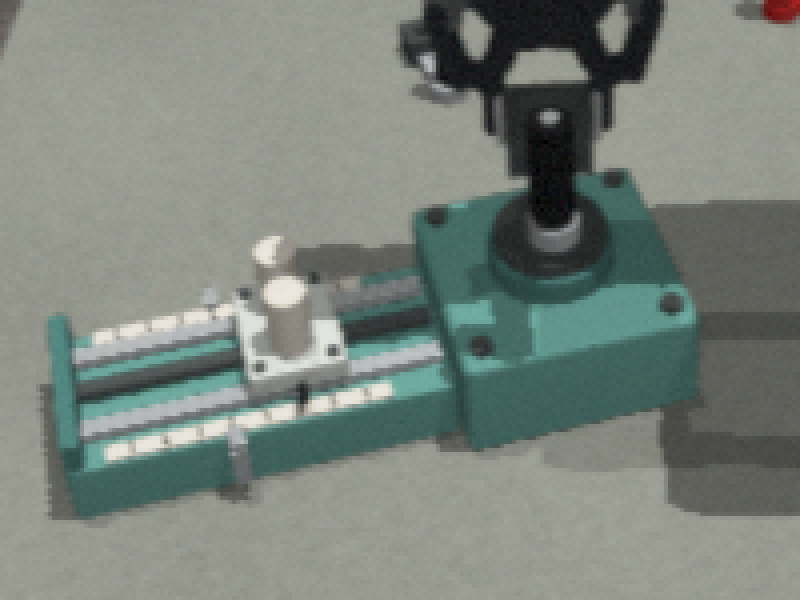

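Request:
play_rows(rows=[{"gripper": 4,"slide": [0.15,0.34,0],"rot": [-0.007,0,0]},{"gripper": 4,"slide": [0.15,0.34,0.5],"rot": [-0.007,0,0]},{"gripper": 4,"slide": [0.15,0.34,1.0],"rot": [-0.007,0,0]},{"gripper": 4,"slide": [0.15,0.34,1.6],"rot": [-0.007,0,0]},{"gripper": 4,"slide": [0.15,0.34,2.0],"rot": [-0.007,0,0]},{"gripper": 4,"slide": [0.15,0.34,2.2],"rot": [-0.007,0,0]},{"gripper": 4,"slide": [0.15,0.34,2.2],"rot": [-0.007,0,0]}])

```text
time_s: 5.85
tcp_pos: [0.5132, 0.0168, 0.1545]
orientation: [2.178, 2.26, 0.004]
ft_force: [-0.2, 0.1, -4.3]
opening: 0.0488
```

```bash
python3 -c "
from h import *
st();plan([.511,.0163,.115],92.2)"
```

```text
5.85 tcp [0.5132 0.0168 0.1545] yaw 92.13 z [ 0.004  0.    -1.   ] F [-0.2  0.1 -4.3] T [-0.04 -0.03 -0.01] op 0.0488 j [ 0.03  0.27  1.94 -0.    0.92 -0.01]
slide [-0.04 -0.24  3.95] rot [ 0.004  0.    -0.001]
```

Request:
play_rows(rows=[{"gripper": 4,"slide": [-0.02,-0.18,0.2],"rot": [0.003,0,0]},{"gripper": 4,"slide": [-0.02,-0.18,0.6],"rot": [0.003,0,0]},{"gripper": 4,"slide": [-0.02,-0.18,1.0],"rot": [0.003,0,0]},{"gripper": 4,"slide": [-0.02,-0.18,1.4],"rot": [0.003,0,0]},{"gripper": 4,"slide": [-0.02,-0.18,1.8],"rot": [0.003,0,0]},{"gripper": 4,"slide": [-0.02,-0.18,2.1],"rot": [0.003,0,0]}])

```text
time_s: 6.35
tcp_pos: [0.5114, 0.0166, 0.1329]
orientation: [2.18, 2.262, 0.0]
ft_force: [-0.4, -1.2, -3.6]
opening: 0.0485
```

```bash
python3 -c "
from h import *
st();plan([.511,.0163,.115],92.2)"
```

```text
6.35 tcp [0.5114 0.0166 0.1329] yaw 92.13 z [ 0. -0. -1.] F [-0.4 -1.2 -3.6] T [-0.08  0.02 -0.01] op 0.0485 j [ 0.03  0.3   1.96 -0.    0.88 -0.01]
slide [-0.02 -0.04  1.79] rot [ 0.     0.    -0.001]
```

Already past the taper (underside about 0.124) with no contact force. Continuing down.

Request:
play_rows(rows=[{"gripper": 4,"slide": [0,-0.03,0.4],"rot": [0,0,0]},{"gripper": 4,"slide": [0,-0.03,0.8],"rot": [0,0,0]},{"gripper": 4,"slide": [0,-0.03,1.2],"rot": [0,0,0]},{"gripper": 4,"slide": [0,-0.03,1.6],"rot": [0,0,0]},{"gripper": 4,"slide": [0,-0.03,1.8],"rot": [0,0,0]},{"gripper": 4,"slide": [0,-0.03,1.8],"rot": [0,0,0]}])

```text
time_s: 6.85
tcp_pos: [0.5108, 0.0165, 0.1143]
orientation: [-2.18, -2.262, 0.001]
ft_force: [-0.1, -0.6, -5.0]
opening: 0.0482
```

```bash
python3 -c "
from h import *
st()"
```

```text
6.85 tcp [0.5108 0.0165 0.1143] yaw 92.13 z [-0.001 -0.    -1.   ] F [-0.1 -0.6 -5. ] T [-0.09 -0.06 -0.01] op 0.0482 j [ 0.03  0.33  1.98 -0.    0.84 -0.01]
```

Not yet touching; about 1 mm more, then release.

Request:
play_rows(rows=[{"gripper": 4,"slide": [0,0,0.1],"rot": [0,0,0]},{"gripper": 4,"slide": [0,0,0.2],"rot": [0,0,0]},{"gripper": 4,"slide": [0,0,0.2],"rot": [0,0,0]}])

```text
time_s: 7.1
tcp_pos: [0.5109, 0.0165, 0.113]
orientation: [-2.18, -2.262, 0.0]
ft_force: [-2.5, -0.7, 2.6]
opening: 0.0491
```

Request:
play_rows(rows=[{"gripper": 6.5,"slide": [0,0,0],"rot": [0,0,0]},{"gripper": 6.5,"slide": [0,0,0],"rot": [0,0,0]},{"gripper": 6.5,"slide": [0,0,0],"rot": [0,0,0]},{"gripper": 6.5,"slide": [0,0,-2],"rot": [0,0,0]},{"gripper": 8.5,"slide": [0,0,-5],"rot": [0,0,0]},{"gripper": 8.5,"slide": [0,0,-8],"rot": [0,0,0]},{"gripper": 8.5,"slide": [0,0,-12],"rot": [0,0,0]},{"gripper": 8.5,"slide": [0,0,-12],"rot": [0,0,0]}])

```text
time_s: 7.77
tcp_pos: [0.5148, 0.0167, 0.24]
orientation: [2.175, 2.257, 0.012]
ft_force: [2.0, -0.6, 0.1]
opening: 0.0846
```

```bash
python3 -c "
from h import *
st();s,M,t=pose();im=get_image('wrist');save('w4.png',im['image']);np.savez('w4.npz',M=M,t=t,**im)
im=get_image('side');np.savez('s4.npz',**im);save('s4.png',im['image'][180:330,180:380].repeat(4,0).repeat(4,1))"
```

```text
7.77 tcp [0.5148 0.0167 0.24  ] yaw 92.13 z [ 0.011  0.    -1.   ] F [ 2.  -0.6  0.1] T [-0.02 -0.05  0.04] op 0.0846 j [ 0.03  0.17  1.86 -0.    1.1  -0.01]
```

View pics/w4.png

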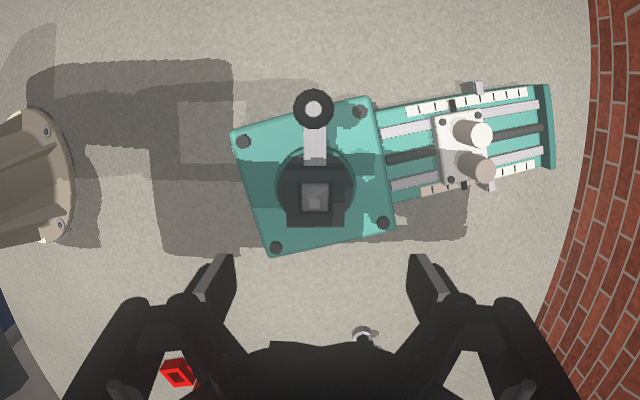

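View pics/s4.png

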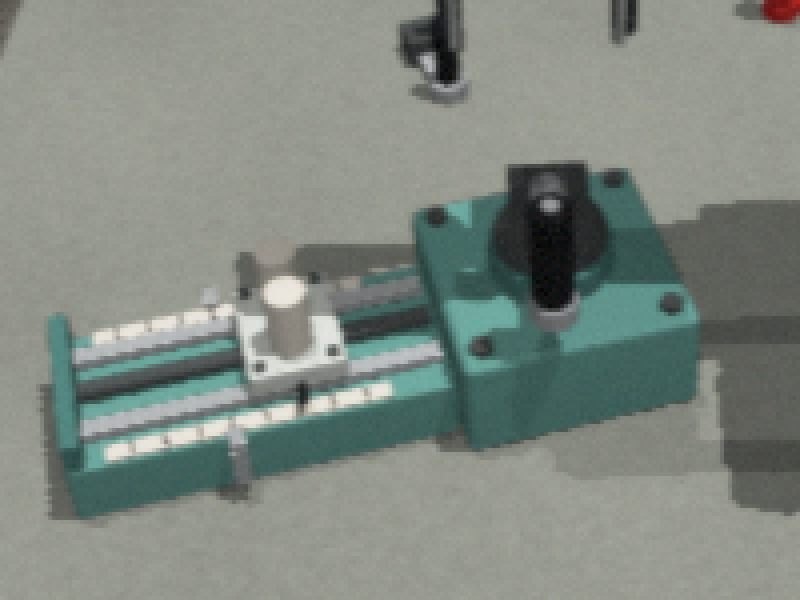

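Run:
```python
from h import *
im=dict(np.load('w4.npz'));M,t=im['M'],im['t'];P=wcloud(im,M,t)
d=np.array([np.cos(np.radians(15.94)),np.sin(np.radians(15.94))])
save('c4.png',cv2.resize(im['image'][70:210,375:565],None,fx=4,fy=4,interpolation=2))
s=dict(np.load('s4.npz'));Q=cloud(s)
save('c4s.png',cv2.resize(s['image'][245:305,190:290],None,fx=8,fy=8,interpolation=2))
m=(P[...,2]>.18)&(abs(P[...,0]-.5)<.06)&(abs(P[...,1]-.09)<.04);print('handle',m.sum(),np.median(P[m],0),cv2.minEnclosingCircle(P[m][:,:2].astype(np.float32)))
m=(P[...,2]>.12)&(P[...,2]<.145)&(abs(P[...,0]-.511)<.04)&(abs(P[...,1]-.016)<.04);print('hub',m.sum(),np.median(P[m],0),cv2.minAreaRect(P[m][:,:2].astype(np.float32)))
```

```text
handle 2408 [0.5115399  0.09211218 0.19032324] ((0.50865238904953, 0.09130699932575226), 0.013034358620643616)
hub 3459 [0.5112912  0.01921704 0.13297084] ((0.5118250250816345, 0.01633875072002411), (0.0503893606364727, 0.05127507820725441), 1.914760947227478)
```

View pics/c4.png

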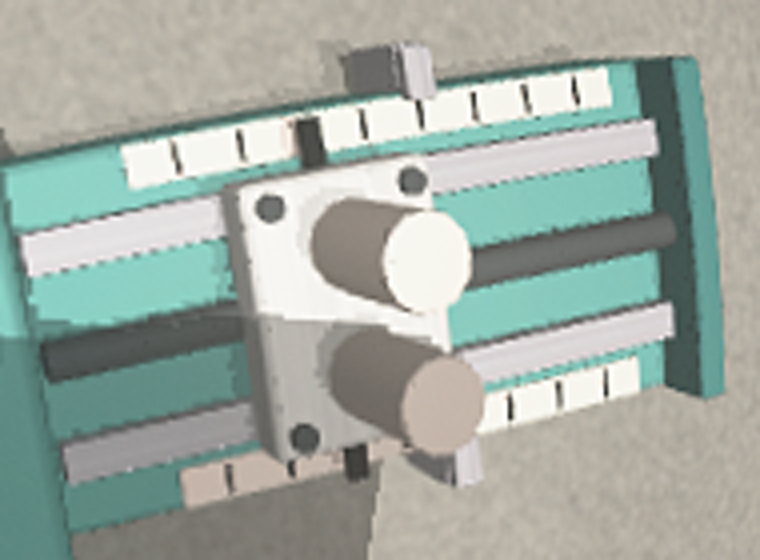

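View pics/c4s.png

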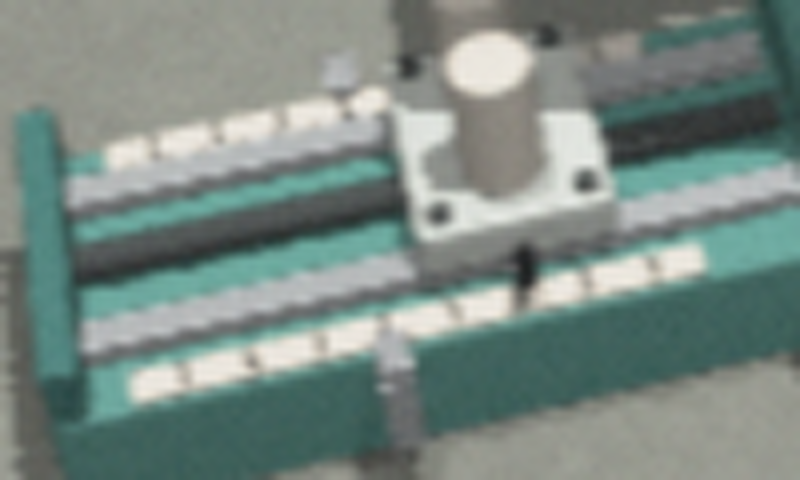

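```bash
cat >> h.py <<'E'
d=np.array([np.cos(np.radians(15.94)),np.sin(np.radians(15.94))]);nn=np.array([-d[1],d[0]])
def bed(P):
    q=(P[...,:2]-np.array([.511,.0161]));return np.stack([q@d,q@nn,P[...,2]],-1)
E
python3 - <<'E'
from h import *
im=dict(np.load('w4.npz'));B=bed(wcloud(im,im['M'],im['t']))
s=dict(np.load('s4.npz'));C=bed(cloud(s))
pt=lambda x,y:(int(375+x/4),int(70+y/4))
for n,x,y in [('posttop',413,65),('posttopL',402,65),('posttopR',432,70),('ptr',313,135),('ptr',308,155),('ptrnear',357,460),('postnear',470,465),('postnear',468,480)]:
    u,v=pt(x,y);print(n,B[v,u].round(4),im['image'][v,u])
for x,y in [(178,157),(241,145),(363,124),(420,115),(475,107),(525,100),(577,92)]:
    u,v=pt(x,y);print('tick',B[v,u].round(4))
for n,x,y in [('post',395,345),('post',395,355),('ptr',527,255),('ptr',525,290),('tick',453,308),('tick',385,325)]:
    u,v=int(190+x/8),int(245+y/8);print('side',n,C[v,u].round(4))
E
```

```text
posttop [0.209  0.062  0.0482] [219 213 214]
posttopL [0.2051 0.0625 0.0479] [94 92 89]
posttopR [ 0.2454  0.058  -0.0026] [149 145 138]
ptr [0.1676 0.048  0.0579] [74 74 72]
ptr [0.1656 0.0427 0.0572] [77 78 73]
ptrnear [ 0.1668 -0.0474  0.0581] [67 66 63]
postnear [ 0.2105 -0.0613  0.0492] [215 208 209]
postnear [ 0.2103 -0.0666  0.0489] [228 225 225]
tick [0.1305 0.0474 0.0454]
tick [0.1504 0.0473 0.0449]
tick [0.1898 0.0469 0.0444]
tick [0.2104 0.0475 0.0454]
tick [0.2301 0.0474 0.0444]
tick [0.2495 0.0463 0.0452]
tick [0.2715 0.0464 0.0441]
side post [0.207  0.0629 0.0549]
side post [0.2074 0.0622 0.0506]
side ptr [0.1651 0.0409 0.0589]
side ptr [0.1674 0.0484 0.05  ]
side tick [0.1889 0.0436 0.0449]
side tick [0.2081 0.0461 0.0471]
```

```bash
python3 -c "
from h import *
plan([.5090,.0914,.138],92.1)"
```

```text
slide [ 7.49 -0.08  9.67] rot [0.004 0.    0.001]
```

Request:
play_rows(rows=[{"gripper": 8.5,"slide": [3.5,0,0],"rot": [0.004,0,0]},{"gripper": 8.5,"slide": [7,-0.1,0],"rot": [0.004,0,0]},{"gripper": 8.5,"slide": [7.5,-0.1,0],"rot": [0.004,0,0]},{"gripper": 8.5,"slide": [7.5,-0.1,2.5],"rot": [0.004,0,0]},{"gripper": 8.5,"slide": [7.5,-0.1,5.5],"rot": [0.004,0,0]},{"gripper": 8.5,"slide": [7.5,-0.1,8.5],"rot": [0.004,0,0]},{"gripper": 8.5,"slide": [7.5,-0.1,9.7],"rot": [0.004,0,0]},{"gripper": 8.5,"slide": [7.5,-0.1,9.7],"rot": [0.004,0,0]}])

```text
time_s: 8.53
tcp_pos: [0.5055, 0.0908, 0.1334]
orientation: [-2.176, -2.259, 0.01]
ft_force: [-0.6, 0.6, 0.2]
opening: 0.085
```

```bash
python3 -c "
from h import *
st();plan([.5090,.0914,.138],92.1)"
```

```text
8.53 tcp [0.5055 0.0908 0.1334] yaw 92.15 z [-0.008 -0.002 -1.   ] F [-0.6  0.6  0.2] T [ 0.01 -0.03  0.  ] op 0.085 j [ 0.17  0.31  1.95 -0.    0.89  0.14]
slide [ 0.04  0.35 -0.46] rot [-0.008  0.001  0.001]
```

Request:
play_rows(rows=[{"gripper": 8.5,"slide": [0,0.3,-0.4],"rot": [-0.006,0,0]},{"gripper": 8.5,"slide": [0,0.3,-0.4],"rot": [-0.006,0,0]},{"gripper": 2,"slide": [0,0.3,-0.4],"rot": [-0.006,0,0]},{"gripper": 2,"slide": [0,0.3,-0.4],"rot": [-0.006,0,0]},{"gripper": 2,"slide": [0,0.3,-0.4],"rot": [-0.006,0,0]},{"gripper": 2,"slide": [0,0.3,-0.4],"rot": [-0.006,0,0]},{"gripper": 2,"slide": [0,0.3,-0.4],"rot": [-0.006,0,0]},{"gripper": 2,"slide": [0,0.3,-0.4],"rot": [-0.006,0,0]}], newtons=40)

```text
time_s: 9.2
tcp_pos: [0.5088, 0.0911, 0.1378]
orientation: [2.179, 2.263, -0.002]
ft_force: [-1.3, 0.6, 2.7]
opening: 0.0251
```

```bash
cat > circ.py <<'E'
from h import *
import sys
st();s,M,t=pose()
c=np.array([.5113,.0163]);r=.0753;zt=float(sys.argv[3]) if len(sys.argv)>3 else t[2]
a0=np.degrees(np.arctan2(t[1]-c[1],t[0]-c[0]));print('angle',a0.round(1),'rad',np.hypot(*(t[:2]-c)).round(4))
st_,n=float(sys.argv[1]),int(sys.argv[2])
T=np.array([[np.cos(np.radians(92.1)),np.sin(np.radians(92.1)),0],[np.sin(np.radians(92.1)),-np.cos(np.radians(92.1)),0],[0,0,-1.]])
print('rot',R.from_matrix(M.T@T).as_rotvec().round(3))
for i in range(1,n+1):
    a=np.radians(a0-st_*i);p=np.array([*(c+r*np.array([np.cos(a),np.sin(a)])),zt])
    print((M.T@(p-t)*100).round(2).tolist())
E
python3 circ.py 15 8
```

```text
9.2 tcp [0.5088 0.0911 0.1378] yaw 92.14 z [-0.001 -0.001 -1.   ] F [-1.3  0.6  2.7] T [ 0.07  0.09 -0.04] op 0.0251 j [ 0.17  0.3   1.95 -0.    0.89  0.14]
angle 91.9 rad 0.0748
rot [-0.001  0.001  0.001]
[-0.22, 1.95, -0.0]
[-0.97, 3.76, -0.0]
[-2.18, 5.32, -0.0]
[-3.74, 6.51, -0.0]
[-5.56, 7.25, -0.0]
[-7.51, 7.5, -0.0]
[-9.46, 7.24, 0.0]
[-11.27, 6.48, 0.0]
```

```bash
python3 circ.py 12 8 .138
```

```text
9.2 tcp [0.5088 0.0911 0.1378] yaw 92.14 z [-0.001 -0.001 -1.   ] F [-1.3  0.6  2.7] T [ 0.07  0.09 -0.04] op 0.0251 j [ 0.17  0.3   1.95 -0.    0.89  0.14]
angle 91.9 rad 0.0748
rot [-0.001  0.001  0.001]
[-0.12, 1.57, -0.02]
[-0.61, 3.06, -0.02]
[-1.41, 4.42, -0.02]
[-2.46, 5.59, -0.02]
[-3.74, 6.51, -0.02]
[-5.18, 7.14, -0.02]
[-6.72, 7.47, -0.02]
[-8.3, 7.46, -0.02]
```

Request:
play_rows(rows=[{"gripper": 2,"slide": [-0.12,1.57,0],"rot": [0,0,0]},{"gripper": 2,"slide": [-0.6,3.06,0],"rot": [0,0,0]},{"gripper": 2,"slide": [-1.4,4.42,0],"rot": [0,0,0]},{"gripper": 2,"slide": [-2.46,5.6,0],"rot": [0,0,0]},{"gripper": 2,"slide": [-3.74,6.5,0],"rot": [0,0,0]},{"gripper": 2,"slide": [-5.2,7.15,0],"rot": [0,0,0]},{"gripper": 2,"slide": [-6.7,7.47,0],"rot": [0,0,0]},{"gripper": 2,"slide": [-8.3,7.46,0],"rot": [0,0,0]}])

```text
time_s: 9.87
tcp_pos: [0.5859, 0.011, 0.1376]
orientation: [-2.178, -2.261, 0.003]
ft_force: [-5.1, 4.4, 2.4]
opening: 0.0251
```

```bash
python3 circ.py 12 8 .138; python3 -c "
from h import *
im=get_image('side');save('s5.png',im['image'][180:330,180:380].repeat(4,0).repeat(4,1))"
```

```text
9.87 tcp [0.5859 0.011  0.1376] yaw 92.13 z [-0.003  0.    -1.   ] F [-5.1  4.4  2.4] T [ 0.81  1.17 -0.08] op 0.0251 j [ 0.02  0.4   1.8   0.    0.95 -0.02]
angle -4.1 rad 0.0747
rot [-0.003 -0.     0.001]
[-1.54, -0.28, -0.04]
[-2.98, -0.92, -0.03]
[-4.25, -1.85, -0.03]
[-5.3, -3.03, -0.03]
[-6.08, -4.39, -0.02]
[-6.56, -5.89, -0.02]
[-6.72, -7.46, -0.01]
[-6.55, -9.02, -0.01]
```

View pics/s5.png

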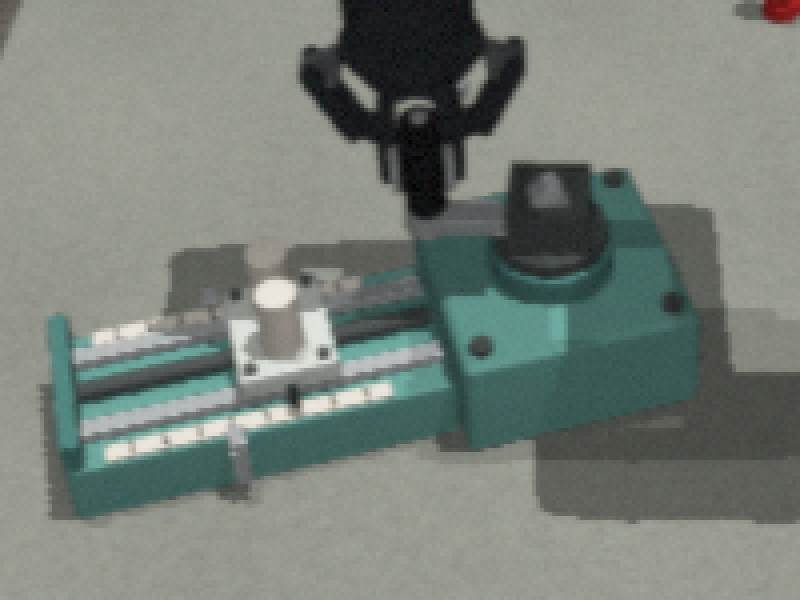

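Winding works: the pointer moved from (303,395) to (293,395) toward the post, and the crank is level. Continuing.

Request:
play_rows(rows=[{"gripper": 2,"slide": [-1.54,-0.28,0],"rot": [0,0,0]},{"gripper": 2,"slide": [-3,-0.92,0],"rot": [0,0,0]},{"gripper": 2,"slide": [-4.25,-1.85,0],"rot": [0,0,0]},{"gripper": 2,"slide": [-5.3,-3.03,0],"rot": [0,0,0]},{"gripper": 2,"slide": [-6.08,-4.4,0],"rot": [0,0,0]},{"gripper": 2,"slide": [-6.56,-5.9,0],"rot": [0,0,0]},{"gripper": 2,"slide": [-6.72,-7.46,0],"rot": [0,0,0]},{"gripper": 2,"slide": [-6.55,-9.02,0],"rot": [0,0,0]}])

```text
time_s: 10.58
tcp_pos: [0.4982, -0.0591, 0.1379]
orientation: [-2.181, -2.259, 0.0]
ft_force: [6.4, 13.2, -5.9]
opening: 0.0251
```

```bash
python3 circ.py 12 8 .138
```

```text
10.58 tcp [ 0.4982 -0.0591  0.1379] yaw 92.01 z [-0.001  0.001 -1.   ] F [ 6.4 13.2 -5.9] T [ 2.24 -1.13 -0.05] op 0.0251 j [-0.12  0.28  1.98  0.    0.88 -0.16]
angle -99.9 rad 0.0766
rot [-0.001 -0.001 -0.002]
[0.61, -1.47, -0.0]
[1.39, -2.84, -0.0]
[2.44, -4.01, 0.0]
[3.72, -4.94, 0.0]
[5.15, -5.58, 0.01]
[6.69, -5.91, 0.01]
[8.27, -5.91, 0.01]
[9.81, -5.59, 0.01]
```

Request:
play_rows(rows=[{"gripper": 2,"slide": [0.6,-1.47,0],"rot": [0,0,0]},{"gripper": 2,"slide": [1.4,-2.84,0],"rot": [0,0,0]},{"gripper": 2,"slide": [2.44,-4.0,0],"rot": [0,0,0]},{"gripper": 2,"slide": [3.72,-4.94,0],"rot": [0,0,0]},{"gripper": 2,"slide": [5.15,-5.58,0],"rot": [0,0,0]},{"gripper": 2,"slide": [6.7,-5.9,0],"rot": [0,0,0]},{"gripper": 2,"slide": [8.27,-5.9,0],"rot": [0,0,0]},{"gripper": 2,"slide": [9.8,-5.6,0],"rot": [0,0,0]}])

```text
time_s: 11.25
tcp_pos: [0.4386, 0.037, 0.1382]
orientation: [-2.182, -2.26, 0.0]
ft_force: [6.5, -6.3, -5.7]
opening: 0.025
```

```bash
python3 circ.py 12 8 .138
```

```text
11.25 tcp [0.4386 0.037  0.1382] yaw 92.03 z [-0. -0. -1.] F [ 6.5 -6.3 -5.7] T [-1.09 -1.11 -0.09] op 0.025 j [ 0.08  0.19  2.1  -0.    0.85  0.05]
angle 164.1 rad 0.0756
rot [-0.     0.    -0.001]
[1.43, 0.67, 0.02]
[2.7, 1.59, 0.02]
[3.76, 2.76, 0.02]
[4.55, 4.12, 0.02]
[5.04, 5.62, 0.02]
[5.2, 7.18, 0.02]
[5.04, 8.75, 0.02]
[4.56, 10.25, 0.02]
```

Request:
play_rows(rows=[{"gripper": 2,"slide": [1.43,0.67,0],"rot": [0,0,0]},{"gripper": 2,"slide": [2.7,1.6,0],"rot": [0,0,0]},{"gripper": 2,"slide": [3.76,2.76,0],"rot": [0,0,0]},{"gripper": 2,"slide": [4.55,4.12,0],"rot": [0,0,0]},{"gripper": 2,"slide": [5.04,5.62,0],"rot": [0,0,0]},{"gripper": 2,"slide": [5.2,7.18,0],"rot": [0,0,0]},{"gripper": 2,"slide": [5.04,8.75,0],"rot": [0,0,0]},{"gripper": 2,"slide": [4.56,10.25,0],"rot": [0,0,0]}])

```text
time_s: 11.92
tcp_pos: [0.5382, 0.0857, 0.1376]
orientation: [-2.179, -2.26, 0.007]
ft_force: [-6.2, -7.6, 3.1]
opening: 0.0252
```

```bash
python3 circ.py 12 8 .138;  python3 -c "
from h import *
im=get_image('side');save('s6.png',im['image'][180:330,180:380].repeat(4,0).repeat(4,1))"
```

```text
11.92 tcp [0.5382 0.0857 0.1376] yaw 92.09 z [-0.004 -0.002 -1.   ] F [-6.2 -7.6  3.1] T [-1.34  1.3  -0.08] op 0.0252 j [ 0.16  0.34  1.89 -0.    0.92  0.12]
angle 68.8 rad 0.0745
rot [-0.004  0.002 -0.   ]
[-0.69, 1.41, -0.04]
[-1.73, 2.59, -0.04]
[-2.99, 3.53, -0.05]
[-4.42, 4.19, -0.05]
[-5.96, 4.53, -0.04]
[-7.53, 4.55, -0.04]
[-9.08, 4.24, -0.04]
[-10.52, 3.62, -0.03]
```

View pics/s6.png

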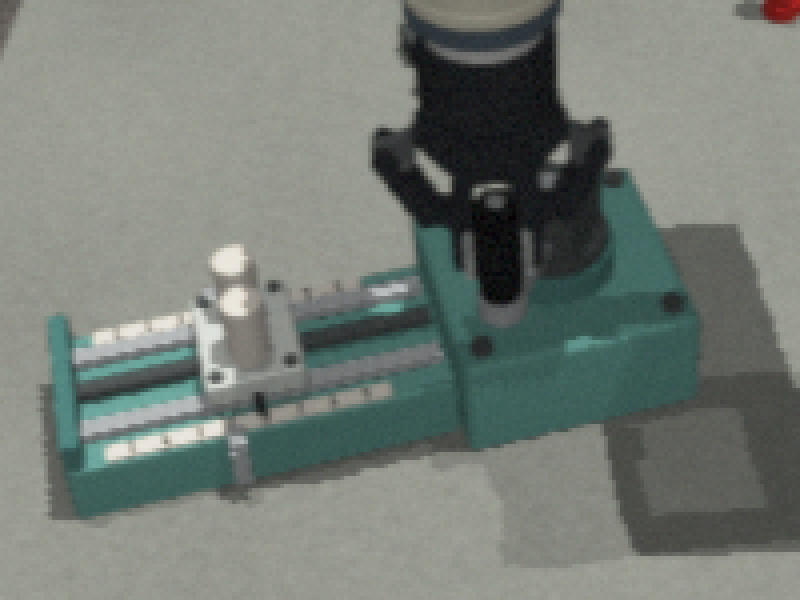

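Request:
play_rows(rows=[{"gripper": 2,"slide": [-0.7,1.41,0],"rot": [0,0,0]},{"gripper": 2,"slide": [-1.73,2.6,0],"rot": [0,0,0]},{"gripper": 2,"slide": [-3,3.53,0],"rot": [0,0,0]},{"gripper": 2,"slide": [-4.42,4.2,0],"rot": [0,0,0]},{"gripper": 2,"slide": [-5.96,4.53,0],"rot": [0,0,0]},{"gripper": 2,"slide": [-7.53,4.55,0],"rot": [0,0,0]},{"gripper": 2,"slide": [-9.08,4.24,0],"rot": [0,0,0]},{"gripper": 2,"slide": [-10.5,3.62,0],"rot": [0,0,0]}])

```text
time_s: 12.63
tcp_pos: [0.5783, -0.0183, 0.1374]
orientation: [-2.178, -2.257, 0.009]
ft_force: [-9.3, 9.2, 4.2]
opening: 0.0247
```

```bash
python3 circ.py 12 8 .138
```

```text
12.63 tcp [ 0.5783 -0.0183  0.1374] yaw 92.06 z [-0.008 -0.001 -1.   ] F [-9.3  9.2  4.2] T [ 1.63  1.72 -0.04] op 0.0247 j [-0.03  0.39  1.81 -0.    0.95 -0.07]
angle -27.3 rad 0.0754
rot [-0.008  0.    -0.001]
[-1.28, -0.92, -0.06]
[-2.34, -2.08, -0.05]
[-3.15, -3.44, -0.04]
[-3.65, -4.93, -0.02]
[-3.83, -6.49, -0.01]
[-3.69, -8.06, -0.0]
[-3.22, -9.56, 0.01]
[-2.44, -10.93, 0.02]
```

Request:
play_rows(rows=[{"gripper": 2,"slide": [-1.28,-0.92,-0.05],"rot": [-0.005,0,0]},{"gripper": 2,"slide": [-2.34,-2.08,-0.05],"rot": [-0.005,0,0]},{"gripper": 2,"slide": [-3.15,-3.44,-0.04],"rot": [-0.005,0,0]},{"gripper": 2,"slide": [-3.65,-4.93,-0.02],"rot": [-0.005,0,0]},{"gripper": 2,"slide": [-3.83,-6.5,0],"rot": [-0.005,0,0]},{"gripper": 2,"slide": [-3.7,-8.06,0],"rot": [-0.005,0,0]},{"gripper": 2,"slide": [-3.22,-9.56,0],"rot": [-0.005,0,0]},{"gripper": 2,"slide": [-2.44,-10.9,0],"rot": [-0.005,0,0]}])

```text
time_s: 13.3
tcp_pos: [0.47, -0.0476, 0.1384]
orientation: [2.181, 2.26, -0.003]
ft_force: [4.3, -0.5, -3.4]
opening: 0.025
```

```bash
python3 circ.py 10 6 .138;  python3 - <<'E'
from h import *
im=get_image('side');np.savez('s7.npz',**im);save('s7.png',cv2.resize(im['image'][245:305,190:290],None,fx=8,fy=8,interpolation=2))
s,M,t=pose();im=get_image('wrist');np.savez('w7.npz',M=M,t=t,**im);save('w7.png',im['image'])
E
```

```text
13.3 tcp [ 0.47   -0.0476  0.1384] yaw 92.04 z [-0.    -0.002 -1.   ] F [ 4.3 -0.5 -3.4] T [-0.12 -0.91 -0.11] op 0.025 j [-0.1   0.24  2.04 -0.    0.87 -0.14]
angle -122.9 rad 0.076
rot [-0.     0.002 -0.001]
[0.9, -0.96, 0.04]
[1.91, -1.81, 0.04]
[3.04, -2.47, 0.04]
[4.27, -2.92, 0.04]
[5.57, -3.15, 0.04]
[6.88, -3.15, 0.03]
```

View pics/s7.png

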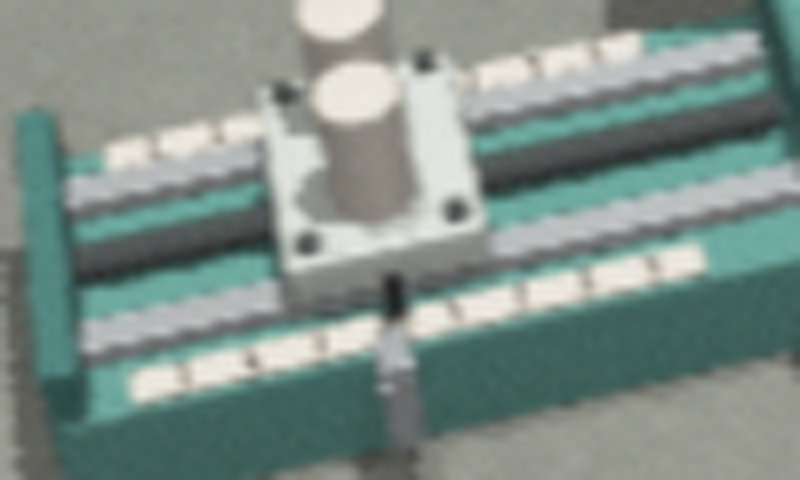

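View pics/w7.png

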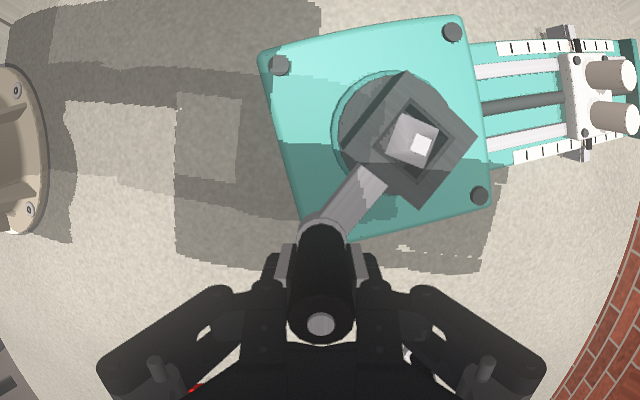

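Run:
```python
from h import *
s=dict(np.load('s7.npz'));C=bed(cloud(s));s0=dict(np.load('s4.npz'));C0=bed(cloud(s0))
im=dict(np.load('w7.npz'));B=bed(wcloud(im,im['M'],im['t']))
# carriage top extent & pointer points
for n,A,I in(('side before',C0,s0),('side',C,s),('wrist',B,im)):
    a=I['image'].astype(int)
    dark=a.max(-1)<95
    for sg in(1,-1):
        y=A[...,1]*sg
        m=dark&(y>.040)&(y<.052)&(A[...,2]>.049)&(A[...,2]<.066)&(A[...,0]>.15)&(A[...,0]<.24)
        if m.sum(): print(n,sg,'ptr',m.sum(),np.median(A[m],0).round(4),A[m][:,0].min().round(4),A[m][:,0].max().round(4))
        m=(y>.055)&(y<.075)&(A[...,2]>.035)&(A[...,2]<.056)&(A[...,0]>.19)&(A[...,0]<.23)
        if m.sum(): print(n,sg,'post',m.sum(),np.median(A[m],0).round(4),np.percentile(A[m][:,0],[5,95]).round(4))
save('c7.png',cv2.resize(im['image'][20:170,480:640],None,fx=5,fy=5,interpolation=2)[:600])
```

```text
side before 1 ptr 8 [0.1654 0.0445 0.0588] 0.1628 0.1686
side before 1 post 63 [0.2083 0.0615 0.0458] [0.1939 0.2247]
side before -1 post 13 [ 0.2077 -0.0599  0.0513] [0.203  0.2107]
side 1 ptr 8 [0.2038 0.045  0.0601] 0.2013 0.2062
side 1 post 64 [0.2074 0.0624 0.0447] [0.1958 0.2253]
wrist 1 ptr 80 [0.2044 0.0459 0.0574] 0.2019 0.2092
wrist 1 post 202 [0.2058 0.0614 0.0465] [0.2041 0.213 ]
wrist -1 ptr 56 [ 0.2044 -0.0473  0.0573] 0.2021 0.2099
wrist -1 post 182 [ 0.2059 -0.062   0.0467] [0.2043 0.214 ]
```

View pics/c7.png

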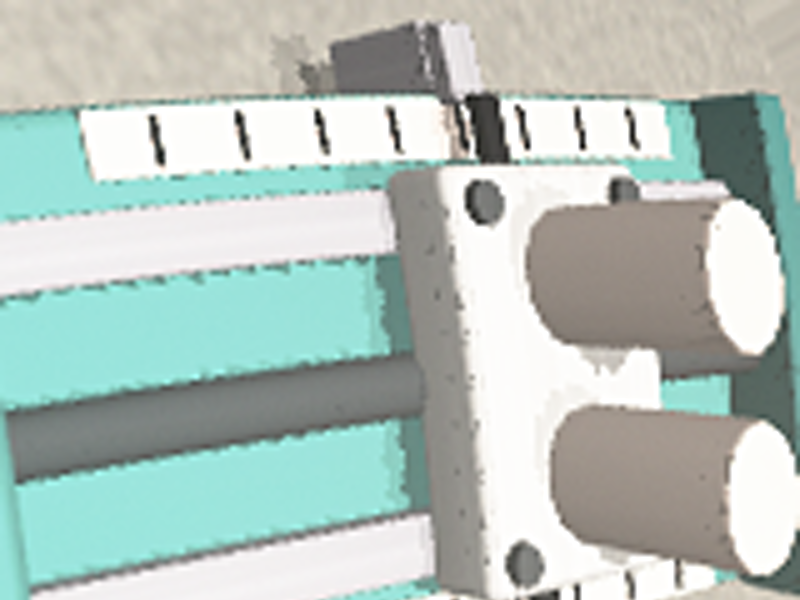

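Request:
play_rows(rows=[{"gripper": 2,"slide": [0.9,-0.96,0],"rot": [0,0,0]},{"gripper": 2,"slide": [1.9,-1.81,0],"rot": [0,0,0]},{"gripper": 2,"slide": [3.04,-2.47,0],"rot": [0,0,0]},{"gripper": 2,"slide": [4.27,-2.92,0],"rot": [0,0,0]},{"gripper": 2,"slide": [4.9,-3.05,0],"rot": [0,0,0]},{"gripper": 2,"slide": [4.9,-3.05,0],"rot": [0,0,0]}])

```text
time_s: 13.9
tcp_pos: [0.4367, 0.0028, 0.1385]
orientation: [-2.179, -2.262, 0.003]
ft_force: [4.5, 0.6, -2.9]
opening: 0.0249
```

Run:
```python
from h import *
st()
s=get_image('side');C=bed(cloud(s));save('s8.png',cv2.resize(s['image'][245:305,190:290],None,fx=8,fy=8,interpolation=2))
_,M,t=pose();im=get_image('wrist');B=bed(wcloud(im,M,t));save('w8.png',im['image'])
for n,A,I in(('side',C,s),('wrist',B,im)):
    a=I['image'].astype(int)
    dark=a.max(-1)<95
    for sg in(1,-1):
        y=A[...,1]*sg
        m=dark&(y>.040)&(y<.052)&(A[...,2]>.049)&(A[...,2]<.066)&(A[...,0]>.15)&(A[...,0]<.24)
        if m.sum(): print(n,sg,'ptr',m.sum(),np.median(A[m],0).round(4),A[m][:,0].min().round(4),A[m][:,0].max().round(4))
        m=(y>.055)&(y<.075)&(A[...,2]>.035)&(A[...,2]<.056)&(A[...,0]>.19)&(A[...,0]<.23)
        if m.sum(): print(n,sg,'post',m.sum(),np.median(A[m],0).round(4),np.percentile(A[m][:,0],[5,95]).round(4))
```

```text
13.9 tcp [0.4367 0.0028 0.1385] yaw 92.15 z [-0.002 -0.    -1.   ] F [ 4.5  0.6 -2.9] T [ 0.09 -0.51  0.07] op 0.0249 j [ 0.    0.19  2.11 -0.    0.85 -0.03]
side 1 ptr 8 [0.2064 0.0469 0.0601] 0.204 0.2093
side 1 post 68 [0.2081 0.061  0.0441] [0.1959 0.2268]
wrist 1 ptr 69 [0.2077 0.0461 0.0571] 0.205 0.2139
wrist 1 post 200 [0.206  0.0618 0.0458] [0.2041 0.2134]
wrist -1 ptr 29 [ 0.2073 -0.0488  0.0569] 0.2054 0.2117
wrist -1 post 145 [ 0.2058 -0.0616  0.0471] [0.2041 0.2134]
```

View pics/s8.png

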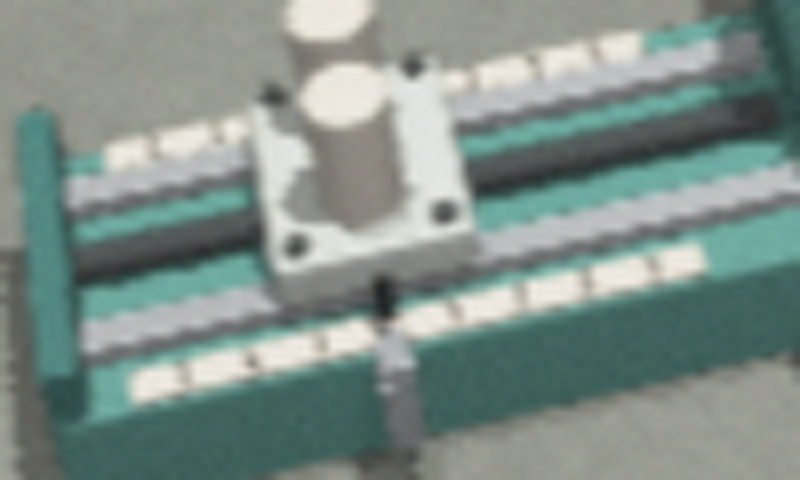

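View pics/w8.png

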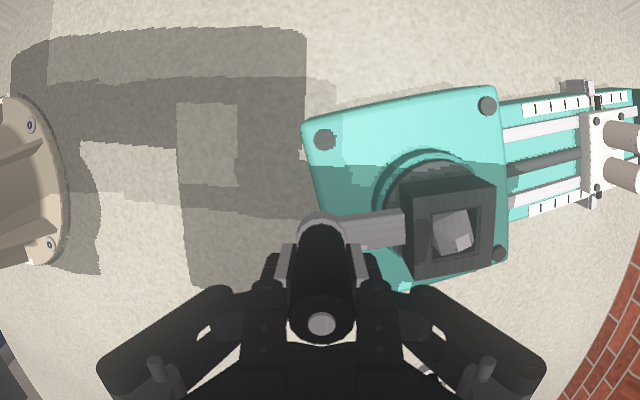

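Request:
play_rows(rows=[{"gripper": 5,"slide": [0,0,0],"rot": [0,0,0]},{"gripper": 6,"slide": [0,0,0],"rot": [0,0,0]},{"gripper": 8.5,"slide": [0,0,0],"rot": [0,0,0]},{"gripper": 8.5,"slide": [0,0,-2],"rot": [0,0,0]},{"gripper": 8.5,"slide": [0,0,-5],"rot": [0,0,0]},{"gripper": 8.5,"slide": [0,0,-9],"rot": [0,0,0]},{"gripper": 8.5,"slide": [0,0,-13],"rot": [0,0,0]},{"gripper": 8.5,"slide": [0,0,-13],"rot": [0,0,0]}])

```text
time_s: 14.67
tcp_pos: [0.4404, 0.0019, 0.2754]
orientation: [2.176, 2.258, 0.008]
ft_force: [2.0, 0.4, 1.1]
opening: 0.0853
```

Run:
```python
from h import *
st()
s=get_image('side');C=bed(cloud(s));save('s9.png',cv2.resize(s['image'][180:330,180:380],None,fx=4,fy=4,interpolation=2))
_,M,t=pose();im=get_image('wrist');P=wcloud(im,M,t);B=bed(P);save('w9.png',im['image'])
for n,A,I in(('side',C,s),('wrist',B,im)):
    a=I['image'].astype(int)
    dark=a.max(-1)<95
    for sg in(1,-1):
        y=A[...,1]*sg
        m=dark&(y>.040)&(y<.052)&(A[...,2]>.049)&(A[...,2]<.066)&(A[...,0]>.15)&(A[...,0]<.24)
        if m.sum(): print(n,sg,'ptr',m.sum(),np.median(A[m],0).round(4),A[m][:,0].min().round(4),A[m][:,0].max().round(4))
m=(P[...,2]>.122)&(P[...,2]<.15)&(abs(P[...,0]-.511)<.045)&(abs(P[...,1]-.016)<.045);q=P[m]
hub=q[abs(q[:,2]-np.median(q[:,2]))<.004];A=np.c_[hub[:,:2]-[.511,.016],np.ones(len(hub))];print('hub plane',np.linalg.lstsq(A,hub[:,2],rcond=None)[0].round(4),cv2.minAreaRect(hub[:,:2].astype(np.float32)))
```

```text
14.67 tcp [0.4404 0.0019 0.2754] yaw 92.11 z [ 0.007 -0.    -1.   ] F [2.  0.4 1.1] T [ 0.03 -0.04 -0.01] op 0.0853 j [ 0.    0.01  1.96 -0.    1.17 -0.04]
side 1 ptr 9 [0.2067 0.0472 0.0594] 0.2039 0.2093
wrist 1 ptr 42 [0.2082 0.046  0.0571] 0.2054 0.2122
wrist -1 ptr 27 [ 0.2077 -0.0474  0.0574] 0.2056 0.2114
hub plane [-0.0008  0.0009  0.1328] ((0.5113847255706787, 0.015606684610247612), (0.05093953013420105, 0.051174506545066833), 10.58116626739502)
```

View pics/s9.png

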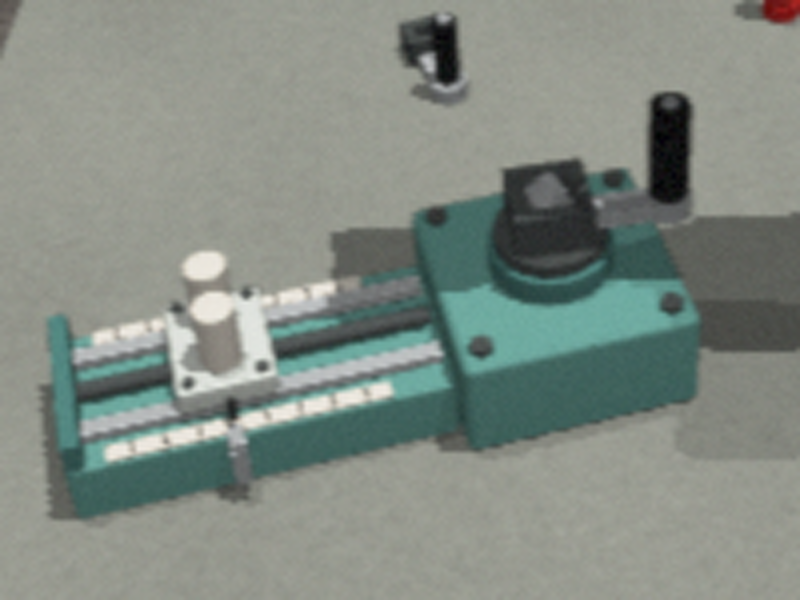

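View pics/w9.png

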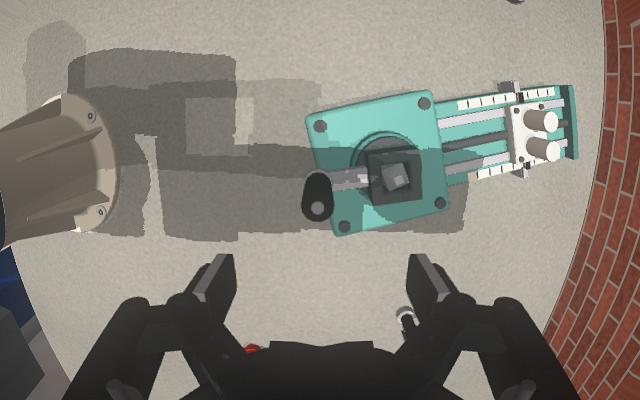

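Request:
play_rows(rows=[{"gripper": 8.5,"slide": [0,0,0],"rot": [0,0,0]},{"gripper": 8.5,"slide": [0,0,0],"rot": [0,0,0]},{"gripper": 8.5,"slide": [0,0,0],"rot": [0,0,0]},{"gripper": 8.5,"slide": [0,0,0],"rot": [0,0,0]}])

```text
time_s: 15.1
tcp_pos: [0.4371, 0.0019, 0.2688]
orientation: [-2.179, -2.261, 0.002]
ft_force: [-0.5, 0.1, -0.2]
opening: 0.0852
```

```bash
python3 -c "
from h import *
st();print(job.job_done())"
```

```text
15.1 tcp [0.4371 0.0019 0.2688] yaw 92.11 z [-0.002 -0.    -1.   ] F [-0.5  0.1 -0.2] T [-0.02  0.01  0.  ] op 0.0852 j [ 0.    0.01  1.97 -0.    1.16 -0.04]
the job is handed in; nothing more can be done
None
```

The larger crank is on the gearbox shaft, the guide is wound to the marks, and the job was handed in at about 15 s. I gripped the crank by its hub and lowered it over the shaft until it seated. I then took the black handle and wound it clockwise about 1.7 turns, let go and moved the arm clear.

Final checks before handing in:
- **Crank seat:** the socket is within about 1 mm of the shaft axis and level. The hub top reads 0.133 m, where a fully seated crank should read 0.135 m. That 2 mm gap is within the camera calibration.
- **Guide:** the pointers stand within about 1 mm of the post centres in both the side and wrist views.
- **Arm:** it is clear of everything and the wrist force is close to zero.

No check failed. The two cameras disagreed by 1 to 2 mm on the pointer position, well inside the 8 mm allowed.

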